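# Wipe the trimming plate clean into its scrap box

### The arm

A 6-joint arm with a two-finger parallel gripper is mounted at the origin on a cart in front of the work surface, level with it; the furniture and walls round the work are solid. World frame = base frame: x ahead of the robot, y to its left, z up, the work surface at z = 0. Lengths are in m, angles in rad, forces in N, time in s.
With the tool pointing down it reaches from about 0.35 to 0.775 m from the base axis. Payload 5.5 kg.
Tool frame: the origin (TCP) lies at the very end of the fingers, on their centre line; the grasp point (between the pads) lies env.hold_point_z behind it (env.hold_point_z is the distance from the TCP to the grasp point, in m); z points along the fingers, y is the line along which they close (so a half turn about z gives the same grasp; the last joint's range is limited). The gripper opens to 85 mm and grips with 20 to 120 N. Pads are 22 mm wide; open, the fingers measure 114 mm over their backs; the gripper's body (76 mm by 85 mm) begins 54 mm behind the grasp point. The pads swing forward as they close: fully open they stand 13 mm farther back than shut.
Start: joints at [1.197, 0.313, 0.046, 1.304, 0, 1.431], TCP at [0.133, 0.559, 0.231] pointing down, gripper open.
Joint ranges: [-2.76, 2.76], [-0.86, 1.69], [-1.03, 1.26], [-2.2, 2.34], [-1.47, 1.5], [-3.14, 3.14]. Speed limits (rad/s): [2.57, 2.57, 3.14, 3.14, 3.14, 3.14].

### API

Orientations are given as a unit quaternion [w, x, y, z].
In Python, from workcell import env gives the robot as it stands.
- The arm moves only by the tool carry_out, never from a script. Its argument "steps" is a list of rows, each a list of 3 entries, a list of its own where there are three numbers: the turn, a rotation vector about the tool's x, y, z in degrees, then the shift along the tool's x, y, z in cm, then the closure in counts, from 0 (fully open) to 255 (shut). A call has exactly 8 rows; each row is the pose to reach, as a shift and turn from the pose commanded when the call began, along the tool's axes at that moment; what a row does not reach only later rows make up. A row lasts 1/8 s, in which the tool goes at most 62.5 mm and 10.7 degrees, less where a joint would pass 70% of its speed; a pose out of reach is approached as far as the arm can. A call with a gripper value outside its range is refused whole. The fingers move at their own pace and stop on an object; "force" is the grip in N (left out, the last holds). Time passes only in rows, so rows that repeat a pose let the fingers close, or fill a call up. It gives the time, the measured TCP pose, the force, the opening and the grip force at its end, in the units of the state.
- env.get_state(): the state, without advancing time (a new reading comes with each control period).
- env.read_camera(name): name is "scene" or "side" or "wrist"; returns (picture, depth): 400x640x3 uint8, red, green, blue; 400x640 float32, m along the optical axis (not along the pixel's ray), 0 where there is no reading.
- env.get_calibration(name): a dict with "fx", "fy", "cx", "cy" (pixels), "D" ([k1, k2, p1, p2, k3] as OpenCV has them; the pictures are not rectified), "origin" and "orientation" of the camera in the world. Camera axes: x right, y up, looking along -z (the intrinsics and any distortion apply to the point x, -y, -z); pixel columns grow to the right and rows downward; lengths in m; the calibration is good to about 2 mm. A picture is of the moment at which its call begins: read the wrist's pose just before it. get_calibration takes no time and is no camera call; for the wrist camera it gives the pose at the moment of the call.
- env.hand_in(): hands the job in; it is judged then, once.
The state is a dict: "clock": time; "joint_pos": joint angles; "qvel": joint speeds; "tau": joint torques, N m; "tcp_pos": TCP position; "orientation": TCP orientation; "wrist_force": force on the tool from outside, world axes, zero at the start; "ft_torque": the same for the moment, N m; "finger_gap": finger opening in m; "grip_force": force on a finger pad.
Only numpy, scipy, OpenCV 4.12 (cv2) and the standard library are available. Lean on these libraries where they do the work, as an engineer would, in place of code of your own. Each camera call takes 0.05 s, during which the arm holds its last target. There are 200 camera calls.

### The job

Clear the trimming station: lift the loose lid off the scrap box and lay it the right way up in the middle of the black rubber mat, then wipe every chip off the plate into the box with the scraper block, touching no chip with the fingers since they are sharp. Afterwards stand the scraper back upright in its plywood rest and put the lid back on the box, fully seated; leave the roll, the core and the cup where they stand.

Things in the scene. Friction and masses are not known exactly. Their poses are not given: they have to be found in the camera images.
- station: Fixed trimming station: a grey block, x -95 to +95, y -110 to +100 mm, with a flat aluminium plate on top, 60 mm above the desk; fences 12 mm high on the plate's -x, +x and -y edges; beyond the unfenced +y edge an open grey scrap box, fixed to it, x -95 to +95, y +100 to +204 mm. Origin on the desk under the plate; z up.
- plate_mid (a point): Point on the plate's top face, 60 mm above the station's origin, axes as the station. Inner faces of the fences: x = -85 and +85, y = -104 mm; fence tops 12 mm up. Open edge at y = +100 mm: chips wiped over it drop into the box, but must be pushed past the box's 8 mm wide rim (y = 100 to 108 mm, 8 mm below the plate).
- box_mouth (a point): Centre of the scrap box's mouth at rim height: station x = 0, y = +152, z = 52 mm; axes as the station. The box walls are 8 mm thick; inside it is 174 mm (x) by 88 mm (y), with its floor 48 mm below the rim.
- lid: Loose grey box lid, 192 (its x) by 94 mm. Step below, 164 x 78 mm, z 0-6, drops in the box mouth with 5 mm play all round; lid plate z 6-12 mm. Black bridge handle along x: bar 100 mm long, 16 thick (y), z 34-52 mm, legs at x = +-42. 0.22 kg. Origin: centre of the step's underside; seated, it is 6 mm below point box_mouth, x along the station's x (either way round).
- mat: Fixed black rubber lay-down mat on the desk, 230 mm (its x) by 140 mm (its y), 3 mm thick. Origin: centre of its underside, on the desk.
- scraper: Loose scraper block: grey block with a steel wiping edge, 76 mm (its x) by 30 mm (its y), z 0 to 30 mm; wooden handle rib on top, 60 mm long (x), 22 mm thick (y), z 30 to 80 mm. About 0.26 kg. Wipes with a long side first, moving along its y, either way. Origin: centre of the underside.
- scraper_rest: Fixed shallow plywood rest for the scraper, 106 mm (its x) by 62 mm (its y), rim 11 mm high; recess 92 by 48 mm, floor 4 mm above the desk. The scraper stands upright in it, its x along the rest's x (either way round). Origin: centre of the underside, on the desk.
- chip_1: Loose dark steel chip (a sawn bar offcut), 34 mm (its x) by 20 mm (its y) by 14 mm high, with a narrower stepped end, 50 g; lies on the plate. Origin: underside, at its middle. May be absent.
- chip_2: Loose dark steel chip (a sawn bar offcut), 34 mm (its x) by 20 mm (its y) by 14 mm high, with a narrower stepped end, 50 g; lies on the plate. Origin: underside, at its middle. May be absent.
- chip_3: Loose dark steel chip (a sawn bar offcut), 34 mm (its x) by 20 mm (its y) by 14 mm high, with a narrower stepped end, 50 g; lies on the plate. Origin: underside, at its middle. May be absent.
- chip_4: Loose dark steel chip (a sawn bar offcut), 34 mm (its x) by 20 mm (its y) by 14 mm high, with a narrower stepped end, 50 g; lies on the plate. Origin: underside, at its middle. May be absent.
- chip_5: Loose dark steel chip (a sawn bar offcut), 34 mm (its x) by 20 mm (its y) by 14 mm high, with a narrower stepped end, 50 g; lies on the plate. Origin: underside, at its middle. May be absent.
- chip_6: Loose dark steel chip (a sawn bar offcut), 34 mm (its x) by 20 mm (its y) by 14 mm high, with a narrower stepped end, 50 g; lies on the plate. Origin: underside, at its middle. May be absent.
- label_roll: Bystander: label roll standing on end, 63 mm in diameter, 50 mm high. Origin: centre of its underside.
- core: Bystander: empty cardboard core standing upright, 42 mm in diameter, 100 mm high. Origin: centre of its underside.
- cup: Bystander: tapered plastic cup, 72 mm in diameter, 90 mm high. Origin: centre of its underside.

How it is judged:
By the outcome, as a careful person would: the job done as asked, in the order asked, and still so for the second after the job is handed in, with the robot touching nothing.
Of chip_1, chip_2, chip_3, chip_4, chip_5, chip_6 only 4 to 6 are there at a start; the rules pass over those that are not, and their reading is None.
At some moment in a run one of lid, chip_1, chip_2, chip_5 may be knocked a few centimetres aside while the robot is not near it.
Once in a run the grip may slacken for a moment while it holds something.
It also fails if it takes over 200 s, if anything falls off the work surface, if the arm or the gripper's body presses on something with over 40 N, if the wrist force passes 120 N, or if a joint passes its speed limit or range.

## Working session

There is one attempt and no reset: what is moved stays moved. The work goes in short steps, Python scripts to look and compute and a tool call to move; the robot and the scene stay as the last step left them, time stands still between calls to the robot, and variables do not carry over. Pictures are saved under pics/ and viewed, at most 14 in all, crops included, and the job is handed in when it is done.

Besides the shell and the picture viewer there is one more tool, called after "Call:" as name(argument=value, ...), one argument or row to a line, values as JSON. carry_out: Moves the arm, as the interface text tells. Its arguments: {"type":"object","properties":{"steps":{"type":"array","items":{"type":"array"}},"force":{"type":"number"}},"required":["steps"]}

```bash
ls; mkdir -p pics; cat > h.py <<'E'
import numpy as np, cv2
from scipy.spatial.transform import Rotation as R
from workcell import env
def q2R(q): return R.from_quat([q[1],q[2],q[3],q[0]])
def look(name):
    c=env.get_calibration(name); im,d=env.read_camera(name); return im,d,c
def ray(c,uv):
    K=np.array([[c['fx'],0,c['cx']],[0,c['fy'],c['cy']],[0,0,1]])
    p=cv2.undistortPoints(np.array(uv,float).reshape(-1,1,2),K,np.array(c['D'],float)).reshape(-1,2)
    v=np.c_[p[:,0],-p[:,1],-np.ones(len(p))]
    return np.array(c['origin']),q2R(c['orientation']).apply(v)
def onz(c,uv,z):
    o,v=ray(c,uv); return o+v*((z-o[2])/v[:,2])[:,None]
def cloud(c,d):
    h,w=d.shape; u,v=np.meshgrid(np.arange(w),np.arange(h))
    o,r=ray(c,np.c_[u.ravel(),v.ravel()]); P=(o+r*d.ravel()[:,None]).reshape(h,w,3); P[d==0]=np.nan
    return P
def save(n,im): cv2.imwrite('pics/'+n+'.png',im[:,:,::-1])
E
python3 - <<'E'
from h import *
for n in ['scene','side','wrist']:
    im,d,c=look(n); save(n+'0',im); np.savez(n+'0.npz',d=d,im=im); print(n,c)
    
print(env.hold_point_z, env.get_state())
a=cv2.imread('pics/scene0.png');b=cv2.imread('pics/side0.png')
E
```

```text
pics
scene {'fx': 414.15263243937846, 'fy': 414.15263243937846, 'cx': 318.30184235986667, 'cy': 200.68864016280887, 'D': array([0.02835318, 0.        , 0.        , 0.        , 0.        ]), 'origin': array([-0.01119494, -0.74801098,  0.58930426]), 'orientation': array([ 0.80881632,  0.4788973 , -0.17763973, -0.29140637])}
side {'fx': 369.79147566557214, 'fy': 369.79147566557214, 'cx': 319.70914852312757, 'cy': 197.6706380820599, 'D': array([0.02186121, 0.        , 0.        , 0.        , 0.        ]), 'origin': array([0.44249372, 0.89590013, 0.44928705]), 'orientation': array([-0.08501669, -0.06728274,  0.54134725,  0.83377956])}
wrist {'fx': 324.847919386554, 'fy': 324.847919386554, 'cx': 320.5103621188616, 'cy': 199.80484938646677, 'D': array([0.01981519, 0.        , 0.        , 0.        , 0.        ]), 'origin': array([0.06922945, 0.57456276, 0.372417  ]), 'orientation': array([ 0.77775823, -0.1048508 , -0.08107632,  0.61443069])}
0.0187 {'clock': 0.15, 'joint_pos': array([ 1.19738361e+00,  3.13880712e-01,  4.52487669e-02,  1.30358622e+00,
       -2.41852858e-06,  1.43119954e+00]), 'qvel': array([-0.00082672, -0.00185816,  0.00422903, -0.00049637, -0.00038974,
       -0.00044188]), 'tau': array([ 2.36373882e-03, -4.81065595e+01,  2.98815608e+01,  1.38900569e-02,
       -1.93450246e-04,  9.53627534e-06]), 'tcp_pos': array([0.13309361, 0.5590018 , 0.23058726]), 'orientation': array([-1.79191668e-04,  1.16641810e-01,  9.93173793e-01, -6.87967735e-04]), 'wrist_force': array([-0.19906058,  0.2900133 ,  0.1059375 ]), 'ft_torque': array([-0.00756674,  0.06215752, -0.06051947]), 'grip_force': 0.0, 'finger_gap': 0.08558559014916152}
```

View pics/scene0.png

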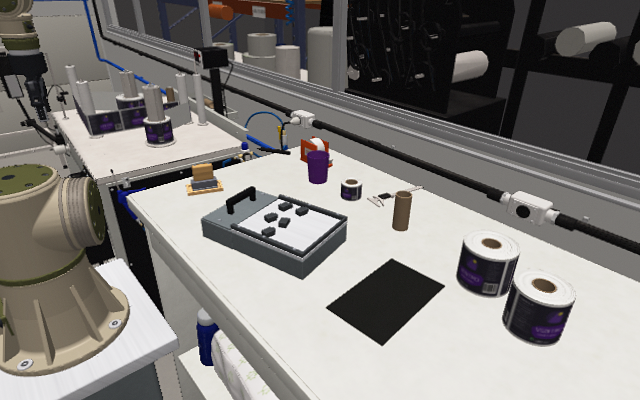

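View pics/side0.png

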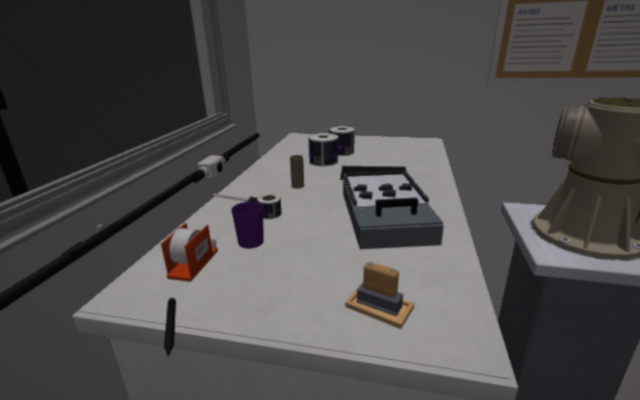

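```bash
cat > m.py <<'E'
from h import *
def rect(P,m,n,close=0):
    m=m.astype(np.uint8)
    if close: m=cv2.morphologyEx(m,cv2.MORPH_CLOSE,np.ones((close,close)))
    k,l,s,_=cv2.connectedComponentsWithStats(m)
    for i in range(1,k):
        if s[i,4]<n: continue
        q=P[l==i]; q=q[~np.isnan(q[:,0])]
        if len(q)<n: continue
        r=cv2.minAreaRect((q[:,:2]*1000).astype(np.float32))
        print('  c',np.round(r[0],1),'size',np.round(r[1],1),'ang',round(r[2],1),'z',np.round(np.percentile(q[:,2],[2,50,98])*1000,1),'n',len(q),'px',np.round(np.argwhere(l==i).mean(0)[::-1]))
E
python3 - <<'E'
from m import *
for n in ['scene','side']:
    im,d,c=look(n); P=cloud(c,d); x,y,z=P[...,0],P[...,1],P[...,2]
    reg=(x>0.15)&(x<0.9)&(y>-0.6)&(y<0.6)
    g=im.max(2); hsv=cv2.cvtColor(im,cv2.COLOR_RGB2HSV)
    print(n,'mat');rect(P,reg&(z<0.012)&(g<60),800)
    print('plate');rect(P,reg&(abs(z-0.06)<0.006)&(g>140),100,5)
    print('z 40-130');rect(P,reg&(z>0.045)&(z<0.13),60)
    print('lid top/black handle');rect(P,reg&(z>0.085)&(z<0.13)&(g<60),10)
    print('lidplate');rect(P,reg&(abs(z-0.058)<0.004)&(g<130)&(g>30),60)
    print('wood');rect(P,reg&(hsv[...,0]<25)&(hsv[...,1]>110)&(g>120),20)
    print('chips');rect(P,reg&(z>.063)&(z<.08)&(g<90),15)
E
```

```text
scene mat
  c [ 528.  -333.6] size [229.7 138.9] ang 6.4 z [1.5 4.2 6.5] n 5002 px [385. 300.]
plate
  c [474.9 -13. ] size [192.2 298.9] ang 15.9 z [58.4 61.5 73. ] n 2702 px [293. 225.]
z 40-130
  c [825.4 251.5] size [240.3  90.1] ang 58.7 z [47.2 75.1 91.7] n 762 px [316. 154.]
  c [458.3 354. ] size [23.  62.7] ang 68.9 z [46.1 69.2 86.7] n 310 px [202. 171.]
  c [779.1  37.1] size [61.9 60.1] ang 30.0 z [45.4 49.9 53.2] n 163 px [351. 182.]
  c [471.7  -5.7] size [195.7 313.6] ang 16.4 z [47.2 61.5 95.7] n 6184 px [278. 223.]
  c [ 759.7 -172.3] size [45.7 42.1] ang 2.2 z [ 46.3  81.8 101.7] n 414 px [402. 203.]
  c [ 706.9 -492.3] size [242.4 113.4] ang 71.0 z [ 47.5  96.9 101.5] n 5339 px [514. 276.]
lid top/black handle
  c [441.6  92.4] size [100.1  16.2] ang 13.6 z [ 85.4  95.3 100.2] n 219 px [240. 196.]
  c [ 684.3 -434.9] size [22.9 87.5] ang 6.9 z [85.4 89.3 94.7] n 160 px [482. 258.]
  c [ 716.9 -484.1] size [ 2.1 16.5] ang 81.2 z [85.8 88.6 93.1] n 16 px [512. 262.]
  c [ 644.6 -524. ] size [24.4  2.3] ang 45.1 z [85.1 89.9 94.1] n 26 px [514. 288.]
  c [ 635.  -572.
[... 4022 characters left out ...]
 71.1 74.8] n 137 px [387. 190.]
  c [787.4 164.6] size [59.9 21.6] ang 27.6 z [63.6 72.8 79.5] n 154 px [247. 209.]
  c [485.8 114.3] size [ 9.  16.2] ang 64.8 z [63.4 72.2 79.5] n 41 px [378. 211.]
  c [407.2  89.3] size [11.9 17.4] ang 55.0 z [63.5 71.  79.7] n 44 px [413. 209.]
  c [767.6 208.8] size [66.1 28.5] ang 21.0 z [63.4 71.8 79.5] n 190 px [248. 220.]
  c [833.5 310.6] size [87.5  5.1] ang 88.8 z [63.3 71.2 79.5] n 193 px [197. 240.]
  c [842.6 308.5] size [34.8  2.3] ang 88.0 z [76.8 78.8 80. ] n 17 px [193. 235.]
  c [883.7 340.5] size [26.5  3.5] ang 88.8 z [63.5 71.9 79.6] n 66 px [166. 245.]
  c [462.3 368.3] size [13.7 56.9] ang 83.4 z [63.5 71.2 79.2] n 279 px [380. 277.]
```

```bash
cat >> h.py <<'E'
def go(x,y,z,az):
    "tool-axis shift (cm) and turn (deg) to a tool-down pose; mm; az = world azimuth of tool x, deg"
    s=env.get_state(); r=q2R(s['orientation'])
    a=np.radians(az); X=np.array([np.cos(a),np.sin(a),0]); Z=np.array([0,0,-1.]); Y=np.cross(Z,X)
    T=R.from_matrix(np.c_[X,Y,Z])
    print('t %.1f'%s['clock'],'turn',np.round((r.inv()*T).as_rotvec(degrees=True),1),'shift',np.round(r.inv().apply(np.array([x,y,z])/1000-s['tcp_pos'])*100,2),'gap',round(s['finger_gap']*1000,1),'grip',round(s['grip_force'],1),'F',np.round(s['wrist_force'],1))
ST=np.array([485.,-50.]);SA=16.4
def st(x,y):
    a=np.radians(SA); return ST+[x*np.cos(a)-y*np.sin(a), x*np.sin(a)+y*np.cos(a)]
E
python3 -c "
from h import *
go(442,95,240,195)"
```

```text
t 0.2 turn [ -0.   -0.  -28.4] shift [-40.8  -38.    -0.89] gap 85.4 grip 0.0 F [0.3 0.2 0.4]
```

Call:
carry_out(
  steps=[
    [[0,0,-3],[-3,-2.8,0],0],
    [[0,0,-8],[-8,-7.5,0],0],
    [[0,0,-12],[-13,-12,0],0],
    [[0,0,-16],[-18,-16.8,0],0],
    [[0,0,-20],[-23,-21.4,0],0],
    [[0,0,-24],[-28,-26.1,0],0],
    [[0,0,-27],[-33,-30.7,-0.5],0],
    [[0,0,-28.4],[-37,-34.5,-0.9],0],
  ],
)

```text
clock: 1.25
tcp_pos: [0.3988, 0.1593, 0.2388]
orientation: [0.0, -0.131, 0.991, 0.0]
wrist_force: [1.0, 0.5, -0.7]
finger_gap: 0.0851
grip_force: 0.0
```

Call:
carry_out(
  steps=[
    [[0,0,0],[-2.3,-2.1,0],0],
    [[0,0,0],[-3.3,-3.1,0],0],
    [[0,0,0],[-3.8,-3.5,0],0],
    [[0,0,0],[-3.8,-3.5,0],0],
    [[0,0,0],[-3.8,-3.5,0],0],
    [[0,0,0],[-3.8,-3.5,0],0],
    [[0,0,0],[-3.8,-3.5,0],0],
    [[0,0,0],[-3.8,-3.5,0],0],
  ],
)

```text
clock: 2.25
tcp_pos: [0.4437, 0.1373, 0.2386]
orientation: [0.0, -0.131, 0.991, 0.0]
wrist_force: [0.8, -0.6, 0.1]
finger_gap: 0.0857
grip_force: 0.0
```

```bash
python3 - <<'E'
from m import *
go(442,95,240,195)
im,d,c=look('wrist'); save('w1',im); P=cloud(c,d); x,y,z=P[...,0],P[...,1],P[...,2]; g=im.max(2)
print('handle');rect(P,(z>0.085)&(z<0.13)&(g<70),40)
print('lid+rim z');rect(P,(abs(z-0.058)<0.004)&(g>30)&(g<150),200)
print('plate');rect(P,(abs(z-0.06)<0.004)&(g>150),200,5)
print('chips');rect(P,(z>.068)&(z<.08)&(g<90),15)
E
```

```text
t 2.2 turn [0. 0. 0.] shift [ 1.26 -4.04 -0.14] gap 85.7 grip 0.0 F [ 0.8 -0.6  0.1]
handle
  c [443.2  97.8] size [99.2 16.3] ang 17.1 z [88.3 96.8 98.5] n 2042 px [279. 172.]
lid+rim z
  c [443.3  97.8] size [191.3  93.9] ang 17.2 z [55.7 57.3 58.8] n 15543 px [283. 156.]
  c [456.3  46.6] size [187.6   1.9] ang 16.2 z [54.2 57.5 60.6] n 385 px [229. 154.]
  c [458.  349.3] size [ 5.7 59.4] ang 71.1 z [54.2 58.1 61.8] n 299 px [511. 241.]
plate
  c [486.2 -52.3] size [171.6 207.1] ang 16.3 z [58.  59.5 61. ] n 31353 px [121. 161.]
chips
  c [397.1 -69.5] size [ 10.4 190.9] ang 16.4 z [69.  71.3 73. ] n 2443 px [109.  72.]
  c [423.5 -58.6] size [34.  20.5] ang 3.0 z [68.5 73.2 74.9] n 824 px [119. 103.]
  c [560.8 -83.9] size [212.1 112. ] ang 68.2 z [68.2 71.2 72.8] n 2433 px [ 74. 233.]
  c [475.2 -44.3] size [33.3 20.5] ang 36.2 z [68.4 73.1 74.8] n 740 px [127. 163.]
  c [464.6  -8. ] size [20.1 33.5] ang 87.9 z [68.5 73.1 74.8] n 696 px [170. 162.]
  c [522.6  16.7] size [34.2 20. ] ang 3.9 z [68.4 73.  74.6] n 617 px [185. 223.]
  c [542.  -30.3] size [34.6 19.6] ang 1.3 z [68.5 73.1 74.8] n 634 px [136. 230.]
  c [458.5 349.9] size [ 7.4 58.8] ang 71.8 z [68.3 73.3 78.4] n 438 px [519. 248.]
  c [543.6  65.2] size [ 9.2 14.1] ang 14.0 z [68.4 71.  72.3] n 129 px [229. 255.]
```

View pics/w1.png

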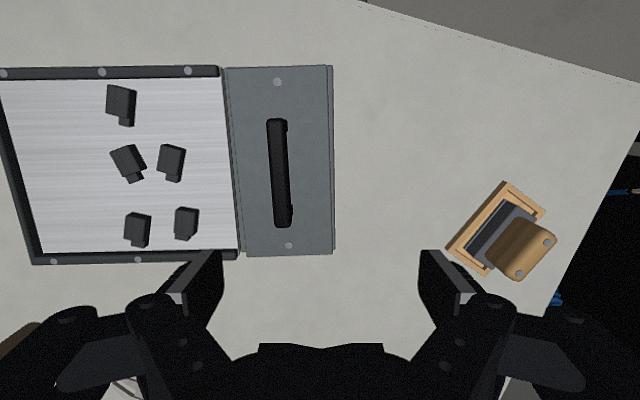

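```bash
sed -i 's/^ST=.*/ST=np.array([485.6,-50.4]);SA=16.4/' h.py; python3 - <<'E'
from h import *
go(443.2,97.8,71,197.1)
a=np.radians(SA)
for p in [(423.5,-58.6),(475.2,-44.3),(464.6,-8),(522.6,16.7),(542,-30.3)]:
    d=np.array(p)-ST; print(np.round([d[0]*np.cos(a)+d[1]*np.sin(a),-d[0]*np.sin(a)+d[1]*np.cos(a)]))
E
```

```text
t 2.3 turn [ 0.   0.  -2.1] shift [ 1.08 -3.79 16.76] gap 85.3 grip 0.0 F [-0.2 -0.2 -0.8]
[-62.  10.]
[-8.  9.]
[-8. 47.]
[54. 54.]
[60.  3.]
```

Call:
carry_out(
  steps=[
    [[0,0,-1],[0.5,-1.5,1],0],
    [[0,0,-2.1],[1.08,-3.79,4],0],
    [[0,0,-2.1],[1.08,-3.79,8],0],
    [[0,0,-2.1],[1.08,-3.79,12],0],
    [[0,0,-2.1],[1.08,-3.79,14.5],0],
    [[0,0,-2.1],[1.08,-3.79,15.8],0],
    [[0,0,-2.1],[1.08,-3.79,16.5],0],
    [[0,0,-2.1],[1.08,-3.79,16.76],0],
  ],
)

```text
clock: 3.3
tcp_pos: [0.4438, 0.0977, 0.0713]
orientation: [0.0, -0.149, 0.989, -0.0]
wrist_force: [0.2, -0.5, 0.4]
finger_gap: 0.0852
grip_force: 0.0
```

```bash
python3 - <<'E'
from m import *
go(443.2,97.8,71,197.1)
E
```

```text
t 3.3 turn [-0.   0.1  0. ] shift [0.05 0.02 0.03] gap 85.2 grip 0.0 F [ 0.2 -0.5  0.4]
```

Close, then lift a little.

Call:
carry_out(
  steps=[
    [[0,0,0],[0,0,0],255],
    [[0,0,0],[0,0,0],255],
    [[0,0,0],[0,0,0],255],
    [[0,0,0],[0,0,0],255],
    [[0,0,0],[0,0,0],255],
    [[0,0,0],[0,0,0],255],
    [[0,0,0],[0,0,0],255],
    [[0,0,0],[0,0,0],255],
  ],
  force=80,
)

```text
clock: 4.3
tcp_pos: [0.4435, 0.0978, 0.0714]
orientation: [0.0, -0.149, 0.989, 0.0]
wrist_force: [-1.0, 0.4, 6.1]
finger_gap: 0.0147
grip_force: 78.7
```

Call:
carry_out(
  steps=[
    [[0,0,0],[0,0,-0.5],255],
    [[0,0,0],[0,0,-1.5],255],
    [[0,0,0],[0,0,-3],255],
    [[0,0,0],[0,0,-5],255],
    [[0,0,0],[0,0,-7],255],
    [[0,0,0],[0,0,-8.5],255],
    [[0,0,0],[0,0,-9.5],255],
    [[0,0,0],[0,0,-10],255],
  ],
)

```text
clock: 5.3
tcp_pos: [0.4433, 0.0977, 0.1713]
orientation: [0.0, -0.149, 0.989, 0.0]
wrist_force: [-0.3, 0.5, -3.5]
finger_gap: 0.0144
grip_force: 82.3
```

```bash
python3 - <<'E'
from m import *
go(528,-333.6,171,186.4)
E
```

```text
t 5.3 turn [ 0.   0.  10.7] shift [ 4.590e+00 -4.372e+01  3.000e-02] gap 14.4 grip 82.3 F [-0.3  0.5 -3.5]
```

Call:
carry_out(
  steps=[
    [[0,0,0],[0.1,-0.7,0],255],
    [[0,0,1],[0.3,-2.5,0],255],
    [[0,0,2],[0.6,-5.5,0],255],
    [[0,0,3],[1,-9.5,0],255],
    [[0,0,4],[1.5,-13.5,0],255],
    [[0,0,5],[1.9,-17.5,0],255],
    [[0,0,6],[2.3,-21.5,0],255],
    [[0,0,7],[2.7,-25.5,0],255],
  ],
)

```text
clock: 6.3
tcp_pos: [0.492, -0.1555, 0.17]
orientation: [-0.001, -0.088, 0.996, 0.0]
wrist_force: [0.9, 0.6, -1.5]
finger_gap: 0.0146
grip_force: 82.5
```

Call:
carry_out(
  steps=[
    [[0,0,1],[0.1,-4,0],255],
    [[0,0,2],[0.3,-8,0],255],
    [[0,0,3],[0.3,-12,0],255],
    [[0,0,3.7],[0.3,-15,0],255],
    [[0,0,3.7],[0.3,-17,0],255],
    [[0,0,3.7],[0.3,-18,0],255],
    [[0,0,3.7],[0.3,-18,0],255],
    [[0,0,3.7],[0.3,-18,0],255],
  ],
)

```text
clock: 7.3
tcp_pos: [0.5207, -0.3308, 0.1706]
orientation: [-0.0, -0.056, 0.998, 0.0]
wrist_force: [-0.1, 0.8, -2.2]
finger_gap: 0.0144
grip_force: 82.4
```

```bash
python3 - <<'E'
from m import *
go(528,-333.6,31,186.4)
im,d,c=look('wrist'); save('w2',im); P=cloud(c,d); x,y,z=P[...,0],P[...,1],P[...,2]; g=im.max(2)
print('mat');rect(P,(z<.01)&(g<70)&(y<-.2),400)
print('lidplate');rect(P,(z>.1)&(z<.165)&(g>45)&(g<160),300)
E
```

```text
t 7.3 turn [ 0.1 -0.   0. ] shift [-0.7  -0.37 13.96] gap 14.4 grip 82.4 F [-0.1  0.8 -2.2]
mat
lidplate
  c [ 486.5 -334.8] size [123.4  94.4] ang 6.5 z [155.1 156.5 157.8] n 38500 px [320. 144.]
```

View pics/w2.png

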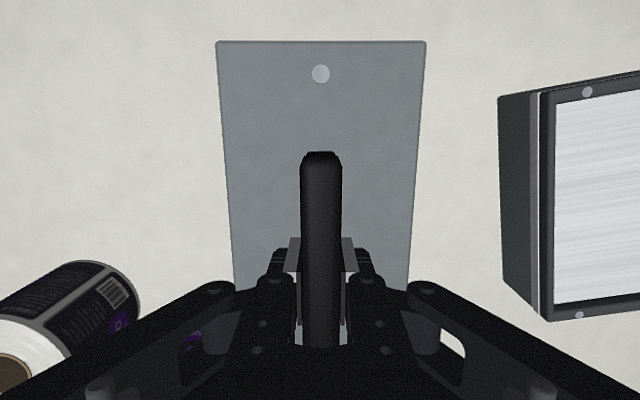

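Call:
carry_out(
  steps=[
    [[0,0,0],[-0.3,-0.2,0.8],255],
    [[0,0,0],[-0.7,-0.37,3],255],
    [[0,0,0],[-0.7,-0.37,6],255],
    [[0,0,0],[-0.7,-0.37,9],255],
    [[0,0,0],[-0.7,-0.37,11.5],255],
    [[0,0,0],[-0.7,-0.37,12.8],255],
    [[0,0,0],[-0.7,-0.37,13.4],255],
    [[0,0,0],[-0.7,-0.37,13.7],255],
  ],
)

```text
clock: 8.35
tcp_pos: [0.5289, -0.3348, 0.0343]
orientation: [0.0, -0.056, 0.998, -0.0]
wrist_force: [-0.2, -0.1, -1.4]
finger_gap: 0.0144
grip_force: 82.5
```

Call:
carry_out(
  steps=[
    [[0,0,0],[0,0,0.1],255],
    [[0,0,0],[0,0,0.2],255],
    [[0,0,0],[0,0,0.3],255],
    [[0,0,0],[0,0,0.4],255],
    [[0,0,0],[0,0,0.45],255],
    [[0,0,0],[0,0,0.5],255],
    [[0,0,0],[0,0,0.5],255],
    [[0,0,0],[0,0,0.5],255],
  ],
)

```text
clock: 9.35
tcp_pos: [0.5284, -0.3345, 0.0289]
orientation: [0.0, -0.056, 0.998, 0.0]
wrist_force: [-0.3, -0.5, -3.1]
finger_gap: 0.0143
grip_force: 82.5
```

```bash
python3 - <<'E'
from m import *
go(528,-333.6,29,186.4)
E
```

```text
t 9.3 turn [0. 0. 0.] shift [ 0.03  0.1  -0.01] gap 14.3 grip 82.5 F [-0.3 -0.5 -3.1]
```

Call:
carry_out(
  steps=[
    [[0,0,0],[0,0,0.05],255],
    [[0,0,0],[0,0,0.1],255],
    [[0,0,0],[0,0,0.15],255],
    [[0,0,0],[0,0,0.2],255],
    [[0,0,0],[0,0,0.2],255],
    [[0,0,0],[0,0,0.2],255],
    [[0,0,0],[0,0,0.2],255],
    [[0,0,0],[0,0,0.2],255],
  ],
)

```text
clock: 10.35
tcp_pos: [0.5285, -0.3346, 0.0285]
orientation: [0.0, -0.056, 0.998, -0.0]
wrist_force: [-3.2, 2.2, 8.9]
finger_gap: 0.0146
grip_force: 84.1
```

Contact made (upward force). Release, rise and look.

Call:
carry_out(
  steps=[
    [[0,0,0],[0,0,-0.1],200],
    [[0,0,0],[0,0,-0.1],150],
    [[0,0,0],[0,0,-0.1],80],
    [[0,0,0],[0,0,-0.1],0],
    [[0,0,0],[0,0,-0.1],0],
    [[0,0,0],[0,0,-0.1],0],
    [[0,0,0],[0,0,-0.1],0],
    [[0,0,0],[0,0,-0.1],0],
  ],
)

```text
clock: 11.35
tcp_pos: [0.5284, -0.3345, 0.0279]
orientation: [-0.0, -0.056, 0.998, 0.0]
wrist_force: [0.8, 0.2, 0.3]
finger_gap: 0.0852
grip_force: 0.0
```

Call:
carry_out(
  steps=[
    [[0,0,0],[0,0,-1],0],
    [[0,0,0],[0,0,-3],0],
    [[0,0,0],[0,0,-6],0],
    [[0,0,0],[0,0,-10],0],
    [[0,0,0],[0,0,-14],0],
    [[0,0,0],[0,0,-18],0],
    [[0,0,0],[0,0,-20],0],
    [[0,0,0],[0,0,-20],0],
  ],
)

```text
clock: 12.35
tcp_pos: [0.5294, -0.3354, 0.2307]
orientation: [0.002, -0.056, 0.998, -0.002]
wrist_force: [0.6, 0.4, -0.1]
finger_gap: 0.0854
grip_force: 0.0
```

```bash
python3 - <<'E'
from m import *
go(461,357,220,162)
im,d,c=look('wrist'); save('w3',im); P=cloud(c,d); x,y,z=P[...,0],P[...,1],P[...,2]; g=im.max(2)
print('mat');rect(P,(z<.01)&(g<70)&(y<-.2),400)
print('lidplate');rect(P,(z>.01)&(z<.025)&(g>45)&(g<160)&(x>.4)&(x<.65)&(y<-.2),300)
im,d,c=look('scene'); P=cloud(c,d); x,y,z=P[...,0],P[...,1],P[...,2]; g=im.max(2);hsv=cv2.cvtColor(im,cv2.COLOR_RGB2HSV)
print('lid scene');rect(P,(z>.01)&(z<.025)&(g>45)&(g<160)&(x>.4)&(x<.65)&(y<-.2),300)
rect(P,(z>.045)&(z<.07)&(g<60)&(x>.4)&(x<.65)&(y<-.2),50)
E
```

```text
t 12.3 turn [-0.2  0.2 24.4] shift [-0.93 69.57  0.83] gap 85.4 grip 0.0 F [ 0.6  0.4 -0.1]
mat
  c [ 529.9 -333.5] size [227.7 139.6] ang 6.4 z [0.7 2.2 3.8] n 9569 px [325. 154.]
lidplate
  c [ 528.4 -335.2] size [190.8  93.9] ang 6.4 z [12.6 14.2 15.8] n 12666 px [322. 161.]
lid scene
  c [ 527.3 -334.9] size [194.7  95.1] ang 6.7 z [12.9 16.3 18.5] n 2448 px [386. 298.]
  c [ 527.  -336.7] size [100.5  15.7] ang 5.8 z [46.  55.4 57.9] n 333 px [389. 279.]
  c [ 642.1 -526.3] size [20.6  2.6] ang 47.5 z [46.1 57.7 69.2] n 61 px [510. 302.]
  c [ 635.5 -572.6] size [13.2 63.3] ang 15.6 z [45.6 57.6 69.5] n 410 px [532. 318.]
```

Call:
carry_out(
  steps=[
    [[0,0,2],[0,2,0],0],
    [[0,0,5],[0,6,0],0],
    [[0,0,8],[0,11,0],0],
    [[0,0,11],[0,17,0],0],
    [[0,0,14],[-0.2,23,0],0],
    [[0,0,17],[-0.4,29,0],0],
    [[0,0,20],[-0.6,35,0],0],
    [[0,0,24.4],[-0.8,41,0],0],
  ],
)

```text
clock: 13.45
tcp_pos: [0.4893, 0.0756, 0.2264]
orientation: [-0.001, 0.158, 0.987, -0.0]
wrist_force: [0.4, 0.7, -0.1]
finger_gap: 0.0852
grip_force: 0.0
```

```bash
python3 - <<'E'
from m import *
go(461,357,220,162)
E
```

```text
t 13.4 turn [-0.  -0.1 -0.1] shift [11.45 25.86  0.65] gap 85.2 grip 0.0 F [ 0.4  0.7 -0.1]
```

Call:
carry_out(
  steps=[
    [[0,0,0],[2,4.6,0],0],
    [[0,0,0],[4.5,10.2,0.3],0],
    [[0,0,0],[7,15.8,0.6],0],
    [[0,0,0],[9.5,21.4,0.6],0],
    [[0,0,0],[11,25,0.6],0],
    [[0,0,0],[11.4,25.8,0.6],0],
    [[0,0,0],[11.4,25.8,0.6],0],
    [[0,0,0],[11.4,25.8,0.6],0],
  ],
)

```text
clock: 14.45
tcp_pos: [0.4619, 0.353, 0.2215]
orientation: [-0.0, 0.157, 0.988, -0.0]
wrist_force: [0.7, -0.6, -0.5]
finger_gap: 0.0854
grip_force: 0.0
```

```bash
python3 - <<'E'
from m import *
go(461,357,220,162)
im,d,c=look('wrist'); save('w4',im); P=cloud(c,d); x,y,z=P[...,0],P[...,1],P[...,2]; g=im.max(2)
b=(abs(x-.46)<.09)&(abs(y-.36)<.09)
print('top');rect(P,b&(z>.078)&(z<.1),100)
print('rim');rect(P,b&(z>.007)&(z<.016),50,5)
print('block');rect(P,b&(z>.03)&(z<.038),50)
E
```

```text
t 14.4 turn [-0.1 -0.  -0.1] shift [0.21 0.35 0.15] gap 85.4 grip 0.0 F [ 0.7 -0.6 -0.5]
top
  c [460.2 358.5] size [21.5 58.1] ang 72.7 z [78.6 82.7 84.8] n 1482 px [326. 183.]
rim
  c [461.  359.9] size [ 62.1 106.5] ang 69.9 z [ 7.9 10.1 11.7] n 1700 px [327. 164.]
block
  c [460.6 358.6] size [30.  74.5] ang 72.8 z [30.9 33.  34.7] n 568 px [324. 158.]
```

View pics/w4.png

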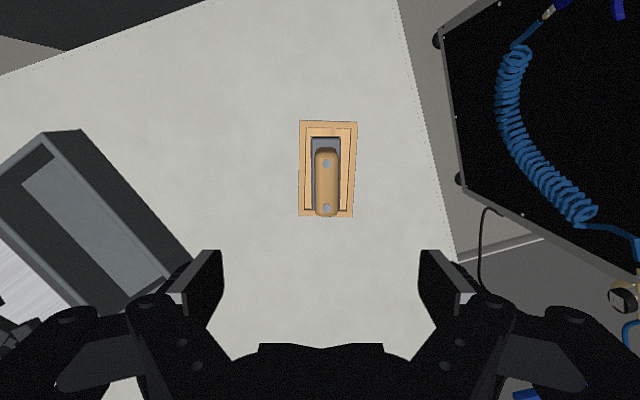

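```bash
python3 - <<'E'
from m import *
go(460.4,358.5,43,162.7)
E
```

```text
t 14.5 turn [-0.  -0.  -0.8] shift [ 0.33  0.48 17.88] gap 84.9 grip 0.0 F [-0.2  0.3  0.1]
```

Call:
carry_out(
  steps=[
    [[0,0,-0.8],[0.33,0.48,1],0],
    [[0,0,-0.8],[0.33,0.48,4],0],
    [[0,0,-0.8],[0.33,0.48,8],0],
    [[0,0,-0.8],[0.33,0.48,12],0],
    [[0,0,-0.8],[0.33,0.48,15],0],
    [[0,0,-0.8],[0.33,0.48,17],0],
    [[0,0,-0.8],[0.33,0.48,17.7],0],
    [[0,0,-0.8],[0.33,0.48,17.9],0],
  ],
)

```text
clock: 15.5
tcp_pos: [0.4603, 0.3597, 0.0428]
orientation: [-0.0, 0.15, 0.989, -0.0]
wrist_force: [0.4, -0.1, 0.8]
finger_gap: 0.0855
grip_force: 0.0
```

Call:
carry_out(
  steps=[
    [[0,0,0],[0,0,0],100],
    [[0,0,0],[0,0,0],255],
    [[0,0,0],[0,0,0],255],
    [[0,0,0],[0,0,0],255],
    [[0,0,0],[0,0,0],255],
    [[0,0,0],[0,0,0],255],
    [[0,0,0],[0,0,0],255],
    [[0,0,0],[0,0,0],255],
  ],
  force=100,
)

```text
clock: 16.5
tcp_pos: [0.4604, 0.3602, 0.0435]
orientation: [0.0, 0.149, 0.989, 0.0]
wrist_force: [-0.1, -1.2, 5.3]
finger_gap: 0.0207
grip_force: 98.1
```

Call:
carry_out(
  steps=[
    [[0,0,0],[0,0,-0.5],255],
    [[0,0,0],[0,0,-1.5],255],
    [[0,0,0],[0,0,-3],255],
    [[0,0,0],[0,0,-5],255],
    [[0,0,0],[0,0,-8],255],
    [[0,0,0],[0,0,-11],255],
    [[0,0,0],[0,0,-13],255],
    [[0,0,0],[0,0,-13.5],255],
  ],
)

```text
clock: 17.5
tcp_pos: [0.4612, 0.3605, 0.1804]
orientation: [0.002, 0.15, 0.989, 0.001]
wrist_force: [-0.4, -0.8, -2.5]
finger_gap: 0.0207
grip_force: 97.7
```

```bash
python3 - <<'E'
from m import *
print(st(47,-75))
go(*st(47,-70),178,196.4)
im,d,c=look('side'); P=cloud(c,d); x,y,z=P[...,0],P[...,1],P[...,2]; g=im.max(2); hsv=cv2.cvtColor(im,cv2.COLOR_RGB2HSV)
b=(abs(x-.46)<.09)&(abs(y-.36)<.09)
rect(P,b&(z>.1)&(z<.25)&(g>60),50)
save('s4',np.ascontiguousarray(im[150:350,280:480]))
E
```

```text
[ 551.86336607 -109.07849962]
t 17.5 turn [  0.1   0.2 -33.6] shift [-22.26 -41.77   0.18] gap 20.7 grip 97.7 F [-0.4 -0.8 -2.5]
  c [462.2 359. ] size [33.8 74.1] ang 71.3 z [169.4 189.5 220.5] n 842 px [387. 214.]
  c [467.2 374.5] size [ 5.1 74.5] ang 73.0 z [142.3 147.4 149.2] n 96 px [381. 240.]
```

View pics/s4.png

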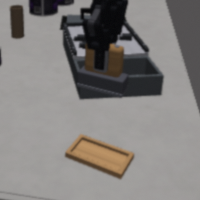

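```bash
python3 - <<'E'
from m import *
go(*st(46,-40),150,196.4)
E
```

```text
t 17.6 turn [  0.1   0.1 -33.6] shift [-20.54 -39.3    2.94] gap 21.1 grip 97.7 F [-0.6 -0.9 -2. ]
```

Call:
carry_out(
  steps=[
    [[0,0,-2],[-0.5,-1,0],255],
    [[0,0,-6],[-2,-4,0],255],
    [[0,0,-11],[-4.2,-8.1,0],255],
    [[0,0,-16],[-6.5,-12.5,0],255],
    [[0,0,-21],[-8.8,-17,0],255],
    [[0,0,-26],[-11.2,-21.5,0.5],255],
    [[0,0,-30],[-13.6,-26,1],255],
    [[0,0,-33.6],[-16,-30.5,1.5],255],
  ],
)

```text
clock: 18.55
tcp_pos: [0.5224, 0.0197, 0.1619]
orientation: [-0.001, -0.144, 0.99, 0.0]
wrist_force: [0.3, -0.1, -1.0]
finger_gap: 0.021
grip_force: 98.1
```

```bash
python3 - <<'E'
from m import *
go(*st(46,-40),120,196.4)
E
```

```text
t 18.6 turn [ 0.  -0.1  0.1] shift [ 0.93 -9.69  4.19] gap 21.0 grip 98.1 F [ 0.3 -0.1 -1. ]
```

Call:
carry_out(
  steps=[
    [[0,0,0],[0.3,-3,0],255],
    [[0,0,0],[0.6,-6,0],255],
    [[0,0,0],[0.8,-8.5,0],255],
    [[0,0,0],[0.9,-9.7,0.5],255],
    [[0,0,0],[0.9,-9.7,2],255],
    [[0,0,0],[0.9,-9.7,3.5],255],
    [[0,0,0],[0.9,-9.7,4],255],
    [[0,0,0],[0.9,-9.7,4],255],
  ],
)

```text
clock: 19.55
tcp_pos: [0.5411, -0.0735, 0.1222]
orientation: [-0.001, -0.143, 0.99, 0.0]
wrist_force: [0.7, 0.2, -2.4]
finger_gap: 0.0207
grip_force: 98.2
```

```bash
python3 - <<'E'
from m import *
go(*st(46,-40),100,196.4)
E
```

```text
t 19.6 turn [ 0.1 -0.1  0.1] shift [ 0.07 -0.22  2.22] gap 20.7 grip 98.2 F [ 0.7  0.2 -2.4]
```

Call:
carry_out(
  steps=[
    [[0,0,0],[0,0,0.5],255],
    [[0,0,0],[0,0,1],255],
    [[0,0,0],[0,0,1.5],255],
    [[0,0,0],[0,0,1.9],255],
    [[0,0,0],[0,0,2.1],255],
    [[0,0,0],[0,0,2.25],255],
    [[0,0,0],[0,0,2.25],255],
    [[0,0,0],[0,0,2.25],255],
  ],
)

```text
clock: 20.55
tcp_pos: [0.5418, -0.0747, 0.1102]
orientation: [0.003, -0.143, 0.99, -0.002]
wrist_force: [-26.4, 4.1, 62.8]
finger_gap: 0.021
grip_force: 107.4
```

```bash
python3 - <<'E'
from m import *
go(*st(46,110),99.5,196.4)
E
```

```text
t 20.6 turn [-0.2  0.3  0. ] shift [ 0.1  14.92  1.01] gap 21.0 grip 107.4 F [-26.4   4.1  62.8]
```

Call:
carry_out(
  steps=[
    [[0,0,0],[0,0,-0.6],255],
    [[0,0,0],[0,0,-1.2],255],
    [[0,0,0],[0,0,-2],255],
    [[0,0,0],[0,0,-3],255],
    [[0,0,0],[0,0,-3.5],255],
    [[0,0,0],[0,0,-3.5],255],
    [[0,0,0],[0,0,-3.5],255],
    [[0,0,0],[0,0,-3.5],255],
  ],
)

```text
clock: 21.55
tcp_pos: [0.5414, -0.0742, 0.135]
orientation: [-0.0, -0.143, 0.99, 0.0]
wrist_force: [-0.2, -0.1, -3.6]
finger_gap: 0.0211
grip_force: 98.2
```

```bash
python3 - <<'E'
from m import *
go(*st(46,-40),99.5,196.4)
im,d,c=look('wrist'); s=env.get_state(); save('w5',im); P=cloud(c,d)
T=q2R(s['orientation']).inv().apply(((P-s['tcp_pos'])*1000).reshape(-1,3)).reshape(P.shape); g=im.max(2)
b=(abs(T[...,1])<30)&(T[...,0]>-60)&(T[...,0]<60)
rect(T/1000,b&(T[...,2]>6)&(T[...,2]<14)&(g>40),50)
rect(T/1000,b&(T[...,2]>-45)&(T[...,2]<-30)&(g>80),50)
z=P[...,2];a=np.radians(SA);X=P[...,0]*1000-ST[0];Y=P[...,1]*1000-ST[1]
S=np.dstack([X*np.cos(a)+Y*np.sin(a),-X*np.sin(a)+Y*np.cos(a),z*1000])/1000
print('station frame: fences, chips');rect(S,(z>.067)&(z<.08)&(g<90)&(abs(S[...,0])<.1)&(abs(S[...,1])<.12),40)
E
```

```text
t 21.6 turn [ 0. -0.  0.] shift [ 0.08 -0.14  3.55] gap 21.1 grip 98.2 F [-0.2 -0.1 -3.6]
  c [22.8 -0.4] size [30.3 28.8] ang 89.8 z [ 9.  10.4 12.8] n 1695 px [320. 189.]
  c [ 4.7 -0.4] size [49.1 21.6] ang 0.3 z [-41.1 -39.2 -34.8] n 6952 px [320. 283.]
  c [  9.1 -13.5] size [2.7 5.4] ang 64.0 z [-39.  -36.8 -35.4] n 56 px [284. 276.]
  c [ 9.3 12.9] size [5.6 3. ] ang 31.4 z [-40.7 -36.6 -35.3] n 57 px [357. 276.]
station frame: fences, chips
  c [  7.2 -94.6] size [173.6  27.7] ang 0.1 z [67.5 70.9 72.4] n 3236 px [218. 148.]
  c [-61.3   8.7] size [20.2 34. ] ang 74.5 z [68.  73.  74.5] n 2121 px [406.  31.]
  c [-7.9 46.3] size [20.6 33.8] ang 71.3 z [67.9 73.  74.5] n 1766 px [460. 127.]
  c [33.1 30.7] size [34.1 19.9] ang 17.4 z [68.  72.9 74.4] n 1468 px [426. 191.]
  c [54.6 52.5] size [20.7 34. ] ang 77.5 z [67.7 72.8 74.3] n 1480 px [457. 222.]
  c [59.9  2.3] size [20.1 34.6] ang 75.7 z [67.9 72.9 74.4] n 1345 px [383. 229.]
  c [89.  52.2] size [98.  10.5] ang 89.3 z [67.4 70.9 72.3] n 1861 px [451. 270.]
```

View pics/w5.png

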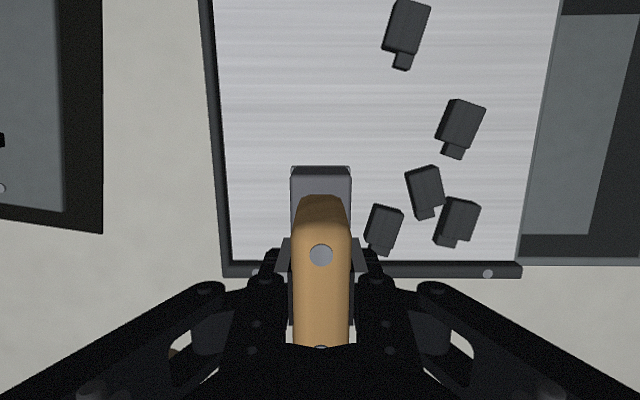

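```bash
python3 - <<'E'
from m import *
go(*st(43.5,-42),101,196.4)
E
```

```text
t 21.6 turn [ 0. -0.  0.] shift [ 0.33 -0.34  3.4 ] gap 21.2 grip 98.2 F [ 0.   0.4 -3.3]
```

Call:
carry_out(
  steps=[
    [[0,0,0],[0.2,-0.2,0.2],255],
    [[0,0,0],[0.33,-0.34,0.8],255],
    [[0,0,0],[0.33,-0.34,1.4],255],
    [[0,0,0],[0.33,-0.34,2],255],
    [[0,0,0],[0.33,-0.34,2.6],255],
    [[0,0,0],[0.33,-0.34,3.1],255],
    [[0,0,0],[0.33,-0.34,3.4],255],
    [[0,0,0],[0.33,-0.34,3.4],255],
  ],
)

```text
clock: 22.6
tcp_pos: [0.5393, -0.0784, 0.1012]
orientation: [-0.0, -0.143, 0.99, 0.0]
wrist_force: [-0.1, 0.4, -3.2]
finger_gap: 0.0212
grip_force: 98.2
```

```bash
python3 - <<'E'
from m import *
go(*st(43.5,112),99.5,196.4)
E
```

```text
t 22.6 turn [ 0. -0.  0.] shift [1.000e-02 1.541e+01 1.700e-01] gap 21.2 grip 98.2 F [-0.1  0.4 -3.2]
```

Call:
carry_out(
  steps=[
    [[0,0,0],[0,0.2,0.12],255],
    [[0,0,0],[0,0.8,0.12],255],
    [[0,0,0],[0,1.7,0.12],255],
    [[0,0,0],[0,2.7,0.12],255],
    [[0,0,0],[0,3.7,0.12],255],
    [[0,0,0],[0,4.7,0.12],255],
    [[0,0,0],[0,5.7,0.12],255],
    [[0,0,0],[0,6.7,0.12],255],
  ],
)

```text
clock: 23.6
tcp_pos: [0.5205, -0.0137, 0.1003]
orientation: [0.0, -0.143, 0.99, -0.0]
wrist_force: [0.5, -1.5, -1.4]
finger_gap: 0.0214
grip_force: 98.2
```

Call:
carry_out(
  steps=[
    [[0,0,0],[0,1,0],255],
    [[0,0,0],[0,2,0],255],
    [[0,0,0],[0,3,0],255],
    [[0,0,0],[0,4,0],255],
    [[0,0,0],[0,5,0],255],
    [[0,0,0],[0,6,0],255],
    [[0,0,0],[0,7,0],255],
    [[0,0,0],[0,8,0],255],
  ],
)

```text
clock: 24.6
tcp_pos: [0.4975, 0.0633, 0.1001]
orientation: [-0.0, -0.143, 0.99, 0.0]
wrist_force: [-0.4, -0.3, -1.2]
finger_gap: 0.0212
grip_force: 98.2
```

```bash
python3 - <<'E'
from m import *
go(*st(43.5,117),99.5,196.4)
E
```

```text
t 24.6 turn [ 0. -0.  0.] shift [0.01 1.13 0.06] gap 21.2 grip 98.2 F [-0.4 -0.3 -1.2]
```

Call:
carry_out(
  steps=[
    [[0,0,0],[0,0.5,0],255],
    [[0,0,0],[0,1,0],255],
    [[0,0,0],[0,1.4,0],255],
    [[0,0,0],[0,1.6,0],255],
    [[0,0,0],[0,1.6,0],255],
    [[0,0,0],[0,1.6,-1],255],
    [[0,0,0],[0,1.6,-4],255],
    [[0,0,0],[0,1.6,-7],255],
  ],
)

```text
clock: 25.6
tcp_pos: [0.4934, 0.0777, 0.1715]
orientation: [-0.0, -0.143, 0.99, 0.0]
wrist_force: [0.7, 0.7, -2.5]
finger_gap: 0.0208
grip_force: 98.2
```

Call:
carry_out(
  steps=[
    [[0,0,0],[0.5,-1,0],255],
    [[0,0,0],[1.5,-4,0],255],
    [[0,0,0],[2.5,-8,0],255],
    [[0,0,0],[3.5,-12,0],255],
    [[0,0,0],[4.2,-15,0],255],
    [[0,0,0],[4.4,-16,0],255],
    [[0,0,0],[4.4,-16,0],255],
    [[0,0,0],[4.4,-16,0],255],
  ],
)

```text
clock: 26.6
tcp_pos: [0.496, -0.0872, 0.1698]
orientation: [-0.0, -0.143, 0.99, 0.0]
wrist_force: [-0.4, 0.1, -3.1]
finger_gap: 0.0212
grip_force: 98.2
```

```bash
cat > chk.py <<'E'
from m import *
import sys
im,d,c=look('wrist'); s=env.get_state(); save(sys.argv[1],im); P=cloud(c,d)
g=im.max(2)
z=P[...,2];a=np.radians(SA);X=P[...,0]*1000-ST[0];Y=P[...,1]*1000-ST[1]
S=np.dstack([X*np.cos(a)+Y*np.sin(a),-X*np.sin(a)+Y*np.cos(a),z*1000])/1000
print('plate');rect(S,(z>.067)&(z<.08)&(g<90)&(abs(S[...,0])<.1)&(abs(S[...,1])<.12),40)
print('box');rect(S,(z<.05)&(g<60)&(abs(S[...,0])<.088)&(S[...,1]>.108)&(S[...,1]<.196),100)
print('rim');rect(S,(z>.055)&(z<.085)&(g<90)&(abs(S[...,0])<.088)&(S[...,1]>.099)&(S[...,1]<.196),30)
E
python3 chk.py w6; python3 - <<'E'
from m import *
go(*st(0,-42),101,196.4)
E
```

```text
plate
  c [-9.5 -3.8] size [209.1 171.4] ang 89.9 z [67.8 71.  72.6] n 6137 px [332. 106.]
  c [-61.7   8.9] size [20.2 33.8] ang 75.4 z [68.1 73.  74.5] n 1238 px [388. 115.]
  c [-8.9 54.5] size [34.6 19.8] ang 32.4 z [67.9 72.8 74.4] n 1076 px [442. 187.]
  c [85.6 95.4] size [12.8  5.6] ang 63.0 z [67.2 70.4 72. ] n 86 px [481. 300.]
box
  c [-87.2 154.5] size [ 1.1 82.6] ang 0.2 z [14.4 35.8 47.3] n 393 px [567.  83.]
  c [ 15.  142.5] size [12.4 36.8] ang 28.1 z [ 5.8 14.1 17.6] n 191 px [511. 199.]
  c [ 81.  153.3] size [85.4 14.2] ang 89.3 z [ 5.3 31.2 49.2] n 1829 px [528. 277.]
rim
t 26.6 turn [ 0.  -0.   0.1] shift [-0.03 -0.39  6.9 ] gap 20.6 grip 98.2 F [-0.  -0.7 -2.1]
```

View pics/w6.png

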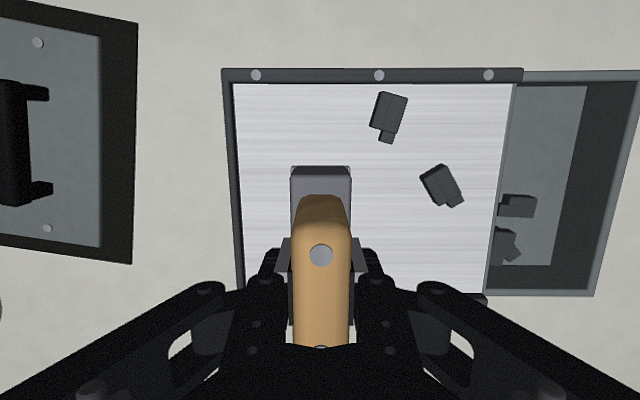

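```bash
python3 - <<'E'
from m import *
go(*st(-3,0),100.3,196.4)
E
```

```text
t 26.6 turn [ 0.  -0.   0.1] shift [0.27 3.81 6.97] gap 20.6 grip 98.2 F [-0.  -0.7 -2.1]
```

Call:
carry_out(
  steps=[
    [[0,0,0],[0.3,1,0],255],
    [[0,0,0],[0.3,2.8,1],255],
    [[0,0,0],[0.3,3.8,3],255],
    [[0,0,0],[0.3,3.8,5],255],
    [[0,0,0],[0.3,3.8,6],255],
    [[0,0,0],[0.3,3.8,6.6],255],
    [[0,0,0],[0.3,3.8,6.9],255],
    [[0,0,0],[0.3,3.8,6.95],255],
  ],
)

```text
clock: 27.65
tcp_pos: [0.4831, -0.0525, 0.1009]
orientation: [0.0, -0.143, 0.99, -0.0]
wrist_force: [0.3, 0.2, -2.1]
finger_gap: 0.0211
grip_force: 98.5
```

Call:
carry_out(
  steps=[
    [[0,0,0],[0,0.3,0],255],
    [[0,0,0],[0,1,0],255],
    [[0,0,0],[0,2,0],255],
    [[0,0,0],[0,3,0],255],
    [[0,0,0],[0,4,0],255],
    [[0,0,0],[0,5,0],255],
    [[0,0,0],[0,6,0],255],
    [[0,0,0],[0,7,0],255],
  ],
)

```text
clock: 28.65
tcp_pos: [0.4629, 0.0154, 0.1007]
orientation: [0.0, -0.143, 0.99, 0.0]
wrist_force: [-0.6, -0.5, -1.5]
finger_gap: 0.0209
grip_force: 98.5
```

Call:
carry_out(
  steps=[
    [[0,0,0],[0,1,0],255],
    [[0,0,0],[0,2,0],255],
    [[0,0,0],[0,3,0],255],
    [[0,0,0],[0,4,0],255],
    [[0,0,0],[0,5,0],255],
    [[0,0,0],[0,5,-1],255],
    [[0,0,0],[0,5,-4],255],
    [[0,0,0],[0,5,-7],255],
  ],
)

```text
clock: 29.65
tcp_pos: [0.449, 0.0625, 0.172]
orientation: [0.0, -0.143, 0.99, -0.0]
wrist_force: [0.3, -0.1, -2.7]
finger_gap: 0.0206
grip_force: 98.5
```

```bash
python3 - <<'E'
from m import *
go(*st(-45,-42),170,196.4)
E
```

```text
t 29.6 turn [-0.  0. -0.] shift [  4.17 -16.07   0.21] gap 20.6 grip 98.5 F [ 0.3 -0.1 -2.7]
```

Call:
carry_out(
  steps=[
    [[0,0,0],[0.5,-2,0],255],
    [[0,0,0],[1.5,-6,0],255],
    [[0,0,0],[2.6,-10,0],255],
    [[0,0,0],[3.6,-14,0],255],
    [[0,0,0],[4.17,-16.07,0],255],
    [[0,0,0],[4.17,-16.07,2],255],
    [[0,0,0],[4.17,-16.07,3],255],
    [[0,0,0],[4.17,-16.07,3],255],
  ],
)

```text
clock: 30.65
tcp_pos: [0.4537, -0.1029, 0.1403]
orientation: [-0.001, -0.143, 0.99, 0.0]
wrist_force: [0.1, -0.4, -1.6]
finger_gap: 0.021
grip_force: 98.5
```

```bash
python3 chk.py w7; python3 - <<'E'
from m import *
go(*st(-45,-42),100.2,196.4)
E
```

```text
plate
  c [-40.8  -3.3] size [110.4 209.7] ang 0.2 z [68.6 71.  72.5] n 5972 px [349. 161.]
  c [-61.9   8.6] size [20.4 34. ] ang 75.1 z [68.1 72.9 74.4] n 1377 px [398. 185.]
box
  c [ 13.7 140.5] size [66.3 13.2] ang 77.6 z [ 5.  11.9 17.2] n 238 px [530. 254.]
  c [ 41.4 131.5] size [17.6  4.2] ang 80.4 z [17.3 26.5 31.5] n 127 px [519. 291.]
  c [ 82.9 161.8] size [67.3 15.9] ang 72.1 z [ 3.9 25.4 48.4] n 1436 px [561. 337.]
rim
t 30.7 turn [ 0. -0.  0.] shift [-0.   -0.04  4.07] gap 20.9 grip 98.5 F [ 0.3  0.7 -2.6]
```

Call:
carry_out(
  steps=[
    [[0,0,0],[0,0,0.8],255],
    [[0,0,0],[0,0,2],255],
    [[0,0,0],[0,0,3],255],
    [[0,0,0],[0,0,3.7],255],
    [[0,0,0],[0,0,4.05],255],
    [[0,0,0],[0,0,4.05],255],
    [[0,0,0],[0,0.5,4.05],255],
    [[0,0,0],[0,1.2,4.05],255],
  ],
)

```text
clock: 31.7
tcp_pos: [0.451, -0.0915, 0.1004]
orientation: [0.0, -0.143, 0.99, 0.0]
wrist_force: [-0.0, -0.2, -3.2]
finger_gap: 0.021
grip_force: 98.4
```

Call:
carry_out(
  steps=[
    [[0,0,0],[0,1,0],255],
    [[0,0,0],[0,2,0],255],
    [[0,0,0],[0,3,0],255],
    [[0,0,0],[0,4,0],255],
    [[0,0,0],[0,5,0],255],
    [[0,0,0],[0,6,0],255],
    [[0,0,0],[0,7,0],255],
    [[0,0,0],[0,8,0],255],
  ],
)

```text
clock: 32.7
tcp_pos: [0.4282, -0.0144, 0.1002]
orientation: [0.0, -0.143, 0.99, 0.0]
wrist_force: [-0.2, -0.6, -2.0]
finger_gap: 0.0207
grip_force: 98.5
```

Call:
carry_out(
  steps=[
    [[0,0,0],[0,1,0],255],
    [[0,0,0],[0,2,0],255],
    [[0,0,0],[0,3,0],255],
    [[0,0,0],[0,4,0],255],
    [[0,0,0],[0,5,0],255],
    [[0,0,0],[0,6,0],255],
    [[0,0,0],[0,6.7,0],255],
    [[0,0,0],[0,6.7,0],255],
  ],
)

```text
clock: 33.7
tcp_pos: [0.4092, 0.0497, 0.1002]
orientation: [-0.0, -0.143, 0.99, 0.0]
wrist_force: [0.1, 0.3, -2.6]
finger_gap: 0.021
grip_force: 98.4
```

```bash
python3 - <<'E'
from m import *
go(*st(-45,117),100,196.4)
E
```

```text
t 33.7 turn [ 0.  -0.   0.1] shift [ 0.   -0.06  0.02] gap 21.0 grip 98.4 F [ 0.1  0.3 -2.6]
```

Call:
carry_out(
  steps=[
    [[0,0,0],[0,0,-1],255],
    [[0,0,0],[0,0,-4],255],
    [[0,0,0],[-1,-1,-8],255],
    [[0,0,0],[-4,-4,-11],255],
    [[0,0,0],[-7,-6,-12],255],
    [[0,0,0],[-8,-6,-12],255],
    [[0,0,0],[-8,-6,-12],255],
    [[0,0,0],[-8,-6,-12],255],
  ],
)

```text
clock: 34.7
tcp_pos: [0.5016, 0.0147, 0.2196]
orientation: [-0.001, -0.143, 0.99, 0.0]
wrist_force: [0.2, 0.3, -1.8]
finger_gap: 0.021
grip_force: 98.4
```

```bash
python3 chk.py w8; python3 - <<'E'
from m import *
go(460.4,360.2,190,162.2)
E
```

```text
plate
  c [-1.  -3.7] size [209.4 188.8] ang 89.9 z [67.4 71.1 72.8] n 6213 px [210. 105.]
  c [88.3 97.1] size [7.  9.2] ang 88.6 z [68.  70.9 72.1] n 62 px [362. 241.]
box
  c [-86.4 151. ] size [27.5 85.8] ang 18.8 z [ 5.7 28.6 48.8] n 840 px [422.  51.]
  c [ 57.3 123. ] size [17.7 42.7] ang 66.4 z [19.1 27.8 32.1] n 126 px [383. 192.]
  c [ 86.3 152.5] size [86.8  1.8] ang 89.9 z [ 7.9 31.5 49.6] n 1064 px [410. 226.]
rim
t 34.8 turn [ 0.  -0.1 34.2] shift [-5.82 34.3   2.99] gap 21.2 grip 98.4 F [ 0.4  0.2 -2.6]
```

View pics/w8.png

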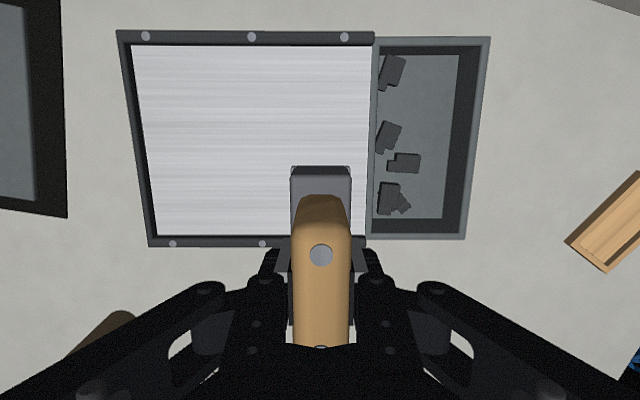

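```bash
cat > rest.py <<'E'
from m import *
for n in ['scene','side','wrist']:
    im,d,c=look(n); P=cloud(c,d); x,y,z=P[...,0],P[...,1],P[...,2]; hsv=cv2.cvtColor(im,cv2.COLOR_RGB2HSV)
    m=(z<.02)&(hsv[...,1]>70)&(hsv[...,0]<28)&(abs(x-.461)<.12)&(abs(y-.36)<.1)
    print(n); rect(P,m,60)
    Q=P.copy(); v,u=np.nonzero(m)
    if n!='wrist' or len(u)==0: continue
    r=cv2.minAreaRect(np.c_[u,v].astype(np.float32)); print('px',r)
E
python3 rest.py
```

```text
scene
  c [458.6 358.3] size [ 66.9 103.4] ang 70.4 z [ 2.9  7.1 14.3] n 397 px [204. 187.]
side
  c [461.  360.9] size [ 64.2 106.3] ang 69.5 z [ 1.5  4.7 11.5] n 1626 px [380. 305.]
wrist
  c [462.8 364.2] size [ 75.3 106.2] ang 70.5 z [ 0.7  3.5 10.9] n 4089 px [611. 227.]
px ((619.6873168945312, 223.58265686035156), (54.80141067504883, 102.56256866455078), 45.61606216430664)
```

Call:
carry_out(
  steps=[
    [[0,0,3],[-0.5,1,0],255],
    [[0,0,8],[-1,4,0],255],
    [[0,0,13],[-2,8,0],255],
    [[0,0,18],[-3,13,0.5],255],
    [[0,0,23],[-4,18,1],255],
    [[0,0,28],[-5,23,1],255],
    [[0,0,32],[-5.8,26.5,1],255],
    [[0,0,34.2],[-5.8,29,1],255],
  ],
)

```text
clock: 35.9
tcp_pos: [0.4762, 0.3107, 0.2101]
orientation: [0.0, 0.155, 0.988, 0.0]
wrist_force: [-0.1, -0.2, -2.2]
finger_gap: 0.0208
grip_force: 98.7
```

```bash
python3 rest.py; python3 - <<'E'
from m import *
go(460.4,360.2,190,162.2)
E
```

```text
scene
  c [458.3 357.9] size [ 68.1 103.8] ang 69.2 z [ 2.8  7.  14.2] n 396 px [204. 187.]
side
  c [461.2 361.2] size [ 63.3 106.7] ang 70.3 z [ 1.3  4.7 11.5] n 1618 px [380. 305.]
wrist
  c [462.2 359.4] size [ 62.  108.5] ang 69.9 z [ 1.8  3.7 11.3] n 5353 px [363. 141.]
px ((361.64483642578125, 145.53793334960938), (61.1296272277832, 102.35248565673828), 3.3664608001708984)
t 36.0 turn [-0.  -0.   0.2] shift [3.01 4.34 2.  ] gap 21.2 grip 98.8 F [-0.1 -0.2 -2.9]
```

```bash
python3 - <<'E'
from m import *
go(461,360,45,160)
E
```

```text
t 36.0 turn [-0.  -0.   2.4] shift [ 2.95  4.34 16.5 ] gap 21.2 grip 98.8 F [-0.1 -0.2 -2.9]
```

Call:
carry_out(
  steps=[
    [[0,0,1.2],[1.5,2.2,0.5],255],
    [[0,0,2.4],[2.95,4.34,2.5],255],
    [[0,0,2.4],[2.95,4.34,6],255],
    [[0,0,2.4],[2.95,4.34,9.5],255],
    [[0,0,2.4],[2.95,4.34,12.5],255],
    [[0,0,2.4],[2.95,4.34,14],255],
    [[0,0,2.4],[2.95,4.34,14.5],255],
    [[0,0,2.4],[2.95,4.34,14.5],255],
  ],
)

```text
clock: 37.05
tcp_pos: [0.4626, 0.3592, 0.066]
orientation: [0.0, 0.175, 0.984, 0.0]
wrist_force: [-0.3, 0.7, -1.7]
finger_gap: 0.0209
grip_force: 98.7
```

```bash
python3 - <<'E'
from m import *
go(461,360,45,160)
E
```

```text
t 37.0 turn [ 0.   0.  -0.2] shift [0.18 0.02 2.1 ] gap 20.9 grip 98.7 F [-0.3  0.7 -1.7]
```

Call:
carry_out(
  steps=[
    [[0,0,0],[0.15,0,0.4],255],
    [[0,0,0],[0.15,0,0.9],255],
    [[0,0,0],[0.15,0,1.4],255],
    [[0,0,0],[0.15,0,1.7],255],
    [[0,0,0],[0.15,0,1.9],255],
    [[0,0,0],[0.15,0,2.1],255],
    [[0,0,0],[0.15,0,2.2],255],
    [[0,0,0],[0.15,0,2.2],255],
  ],
)

```text
clock: 38.05
tcp_pos: [0.4606, 0.3597, 0.0435]
orientation: [0.0, 0.175, 0.985, 0.0]
wrist_force: [-1.6, -0.3, 1.5]
finger_gap: 0.0205
grip_force: 99.0
```

Just touching the floor. Release and rise.

Call:
carry_out(
  steps=[
    [[0,0,0],[0,0,0.03],200],
    [[0,0,0],[0,0,0.03],150],
    [[0,0,0],[0,0,0.03],80],
    [[0,0,0],[0,0,0],0],
    [[0,0,0],[0,0,0],0],
    [[0,0,0],[0,0,0],0],
    [[0,0,0],[0,0,0],0],
    [[0,0,0],[0,0,0],0],
  ],
)

```text
clock: 39.05
tcp_pos: [0.4606, 0.3597, 0.0432]
orientation: [0.0, 0.175, 0.985, 0.0]
wrist_force: [-1.1, 0.0, -0.6]
finger_gap: 0.0855
grip_force: 0.0
```

Call:
carry_out(
  steps=[
    [[0,0,0],[0,0,-1],0],
    [[0,0,0],[0,0,-4],0],
    [[0,0,0],[0,0,-8],0],
    [[0,0,0],[0,0,-12],0],
    [[0,0,0],[0,0,-16],0],
    [[0,0,0],[0,0,-18],0],
    [[0,0,0],[0,0,-18],0],
    [[0,0,0],[0,0,-18],0],
  ],
)

```text
clock: 40.05
tcp_pos: [0.4602, 0.3595, 0.2225]
orientation: [-0.0, 0.175, 0.985, -0.0]
wrist_force: [-0.3, 0.8, -0.4]
finger_gap: 0.0851
grip_force: 0.0
```

```bash
python3 - <<'E'
from m import *
im,d,c=look('wrist'); P=cloud(c,d); x,y,z=P[...,0],P[...,1],P[...,2]
b=(abs(x-.46)<.09)&(abs(y-.36)<.09)
print('top');rect(P,b&(z>.078)&(z<.1),100)
print('block');rect(P,b&(z>.03)&(z<.038),50)
im,d,c=look('scene'); P=cloud(c,d); x,y,z=P[...,0],P[...,1],P[...,2]; g=im.max(2)
print('lid scene');rect(P,(z>.01)&(z<.025)&(g>45)&(g<160)&(x>.4)&(x<.65)&(y<-.2),300)
save('sc9',np.ascontiguousarray(im[120:320,180:480]))
go(528,-335,190,186.4)
E
```

```text
top
  c [461.1 359.5] size [21.7 59.2] ang 69.3 z [78.4 82.7 84.9] n 1472 px [321. 187.]
block
  c [461.1 359.7] size [29.8 75.2] ang 69.3 z [30.5 33.  34.6] n 563 px [321. 163.]
lid scene
  c [ 527.2 -335.5] size [193.7  95.8] ang 6.0 z [13.1 16.3 18.5] n 2454 px [386. 298.]
t 40.1 turn [ -0.1  -0.1 -26.6] shift [-30.37 -62.8    3.25] gap 85.1 grip 0.0 F [-0.4 -0.1  1.1]
```

View pics/sc9.png

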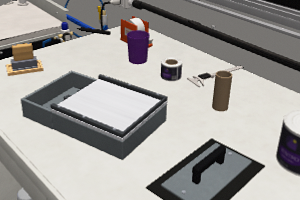

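Scraper is upright in its rest, the plate looks empty and the lid is still on the mat. Now to the lid.

Call:
carry_out(
  steps=[
    [[0,0,-2],[-0.8,-1.6,0],0],
    [[0,0,-5],[-3,-6,0],0],
    [[0,0,-8],[-5.2,-11,0],0],
    [[0,0,-11],[-7.7,-16.5,0],0],
    [[0,0,-14],[-10.2,-22,0.5],0],
    [[0,0,-18],[-12.8,-27.5,1],0],
    [[0,0,-22],[-15.5,-33,1.5],0],
    [[0,0,-26.6],[-18.2,-38.5,2],0],
  ],
)

```text
clock: 41.15
tcp_pos: [0.4978, -0.0662, 0.2021]
orientation: [-0.001, -0.057, 0.998, 0.0]
wrist_force: [1.7, -0.3, -0.1]
finger_gap: 0.0845
grip_force: 0.0
```

```bash
python3 - <<'E'
from m import *
go(528,-335,190,186.4)
E
```

```text
t 41.1 turn [ 0.  -0.1  0.2] shift [  0.07 -27.05   1.19] gap 84.5 grip 0.0 F [ 1.7 -0.3 -0.1]
```

Call:
carry_out(
  steps=[
    [[0,0,0],[0,-4,0],0],
    [[0,0,0],[0,-9,0.5],0],
    [[0,0,0],[0,-14,1],0],
    [[0,0,0],[0,-19,1],0],
    [[0,0,0],[0,-23.5,1],0],
    [[0,0,0],[0,-26,1],0],
    [[0,0,0],[0,-27,1],0],
    [[0,0,0],[0,-27,1],0],
  ],
)

```text
clock: 42.15
tcp_pos: [0.5282, -0.3325, 0.1922]
orientation: [-0.001, -0.056, 0.998, 0.001]
wrist_force: [-0.9, -0.6, 0.3]
finger_gap: 0.0851
grip_force: 0.0
```

```bash
python3 - <<'E'
from m import *
im,d,c=look('wrist'); P=cloud(c,d); x,y,z=P[...,0],P[...,1],P[...,2]; g=im.max(2)
print('handle');rect(P,(z>0.045)&(z<0.07)&(g<70)&(abs(x-.528)<.1)&(abs(y+.334)<.1),40)
print('lidplate');rect(P,(z>.01)&(z<.025)&(g>45)&(g<160)&(x>.4)&(x<.65)&(y<-.2),300)
go(528.4,-335.2,28.5,186.4)
E
```

```text
handle
  c [ 527.9 -335.4] size [98.2 15.4] ang 6.6 z [50.8 53.8 55.5] n 1885 px [318. 184.]
lidplate
  c [ 528.  -335.2] size [190.7  94. ] ang 6.5 z [12.7 14.2 15.8] n 15525 px [318. 168.]
t 42.2 turn [ 0.1 -0.1  0. ] shift [ 1.00e-02 -3.60e-01  1.64e+01] gap 85.1 grip 0.0 F [ 0.   0.2 -0.6]
```

Call:
carry_out(
  steps=[
    [[0,0,0],[0,-0.36,1],0],
    [[0,0,0],[0,-0.36,4],0],
    [[0,0,0],[0,-0.36,8],0],
    [[0,0,0],[0,-0.36,12],0],
    [[0,0,0],[0,-0.36,14.5],0],
    [[0,0,0],[0,-0.36,15.8],0],
    [[0,0,0],[0,-0.36,16.3],0],
    [[0,0,0],[0,-0.36,16.35],0],
  ],
)

```text
clock: 43.2
tcp_pos: [0.5295, -0.3364, 0.0303]
orientation: [0.0, -0.056, 0.998, -0.0]
wrist_force: [0.3, -1.1, -0.5]
finger_gap: 0.0853
grip_force: 0.0
```

Call:
carry_out(
  steps=[
    [[0,0,0],[0,0,0],100],
    [[0,0,0],[0,0,0],255],
    [[0,0,0],[0,0,0],255],
    [[0,0,0],[0,0,0],255],
    [[0,0,0],[0,0,0],255],
    [[0,0,0],[0,0,0],255],
    [[0,0,0],[0,0,0],255],
    [[0,0,0],[0,0,0],255],
  ],
  force=100,
)

```text
clock: 44.2
tcp_pos: [0.5293, -0.3364, 0.0303]
orientation: [0.0, -0.056, 0.998, -0.0]
wrist_force: [-0.6, 1.8, 4.9]
finger_gap: 0.0143
grip_force: 99.6
```

Call:
carry_out(
  steps=[
    [[0,0,0],[0,0,-0.5],255],
    [[0,0,0],[0,0,-2],255],
    [[0,0,0],[0,0,-4],255],
    [[0,0,0],[0,0,-7],255],
    [[0,0,0],[0,0,-10],255],
    [[0,0,0],[0,0,-13],255],
    [[0,0,0],[0,0,-14.5],255],
    [[0,0,0],[0,0,-15],255],
  ],
)

```text
clock: 45.2
tcp_pos: [0.5293, -0.3366, 0.1807]
orientation: [0.001, -0.056, 0.998, -0.0]
wrist_force: [0.2, 0.8, -1.7]
finger_gap: 0.0146
grip_force: 98.6
```

```bash
python3 - <<'E'
from m import *
go(*st(-1,152),175,196.4)
E
```

```text
t 45.2 turn [ -0.1   0.1 -10. ] shift [ 3.89 43.88  0.52] gap 14.6 grip 98.6 F [ 0.2  0.8 -1.7]
```

Call:
carry_out(
  steps=[
    [[0,0,0],[0.1,0.7,0],255],
    [[0,0,-1],[0.3,2.5,0],255],
    [[0,0,-2],[0.6,5.5,0],255],
    [[0,0,-3],[1,9.5,0],255],
    [[0,0,-4],[1.4,13.5,0],255],
    [[0,0,-5],[1.8,18,0],255],
    [[0,0,-6.5],[2.2,22.5,0],255],
    [[0,0,-8],[2.6,27,0],255],
  ],
)

```text
clock: 46.2
tcp_pos: [0.4711, -0.0683, 0.1788]
orientation: [-0.001, -0.126, 0.992, 0.001]
wrist_force: [0.3, -0.0, -2.1]
finger_gap: 0.0143
grip_force: 98.6
```

```bash
python3 - <<'E'
from m import *
go(*st(-1,152),175,196.4)
E
```

```text
t 46.2 turn [ 0.1 -0.1 -1.9] shift [-1.25 16.56  0.4 ] gap 14.3 grip 98.6 F [ 0.3 -0.  -2.1]
```

Call:
carry_out(
  steps=[
    [[0,0,-0.5],[-0.4,4,0.2],255],
    [[0,0,-1],[-0.8,8,0.4],255],
    [[0,0,-1.5],[-1,12,0.4],255],
    [[0,0,-1.9],[-1.2,14.8,0.4],255],
    [[0,0,-1.9],[-1.25,16.2,0.4],255],
    [[0,0,-1.9],[-1.25,16.6,0.4],255],
    [[0,0,-1.9],[-1.25,16.6,0.4],255],
    [[0,0,-1.9],[-1.25,16.6,0.4],255],
  ],
)

```text
clock: 47.2
tcp_pos: [0.4441, 0.0922, 0.1756]
orientation: [0.0, -0.141, 0.99, -0.0]
wrist_force: [-0.4, 0.6, -1.9]
finger_gap: 0.0142
grip_force: 98.6
```

```bash
python3 - <<'E'
from m import *
im,d,c=look('wrist'); s=env.get_state(); P=cloud(c,d); g=im.max(2)
T=q2R(s['orientation']).inv().apply(((P-s['tcp_pos'])*1000).reshape(-1,3)).reshape(P.shape)
m=(T[...,2]>5)&(T[...,2]<25)&(g>45)&(g<160)&(abs(T[...,1])<70)&(T[...,0]<110)
print('lid in tool');rect(T/1000,m,500); q=T[m]; print(np.percentile(q[:,0],[99.5,100]))
for n in ['scene','side']:
    im,d,c=look(n); P=cloud(c,d); x,y,z=P[...,0],P[...,1],P[...,2]; g=im.max(2)
    print(n,'rim z');rect(P,(abs(z-.052)<.004)&(g<150)&(abs(x-.45)<.2)&(y>-.05)&(y<.22),60)
go(443.3,97.2,80,196.8)
E
```

```text
lid in tool
  c [34.1 -0.3] size [ 94.6 125.1] ang 90.0 z [14.6 16.  17.3] n 38281 px [320. 143.]
[95.85630349 96.67761138]
scene rim z
  c [448.2  59.9] size [186.6 175.1] ang 15.8 z [48.1 52.  55.3] n 349 px [231. 216.]
side rim z
  c [451.7  65.4] size [190.4 173.5] ang 16.0 z [48.3 51.2 55.7] n 702 px [394. 216.]
t 47.4 turn [-0.   0.  -0.6] shift [-0.06  0.49  9.57] gap 14.3 grip 98.6 F [-0.3  0.3 -2.5]
```

Call:
carry_out(
  steps=[
    [[0,0,-0.6],[-0.06,0.49,1],255],
    [[0,0,-0.6],[-0.06,0.49,3],255],
    [[0,0,-0.6],[-0.06,0.49,5.5],255],
    [[0,0,-0.6],[-0.06,0.49,7.5],255],
    [[0,0,-0.6],[-0.06,0.49,8.7],255],
    [[0,0,-0.6],[-0.06,0.49,9.1],255],
    [[0,0,-0.6],[-0.06,0.49,9.1],255],
    [[0,0,-0.6],[-0.06,0.49,9.1],255],
  ],
)

```text
clock: 48.35
tcp_pos: [0.4437, 0.0979, 0.0854]
orientation: [0.001, -0.147, 0.989, -0.0]
wrist_force: [0.4, -0.0, -2.0]
finger_gap: 0.014
grip_force: 98.7
```

```bash
python3 - <<'E'
from m import *
go(443.3,97.2,74.5,196.8)
E
```

```text
t 48.4 turn [-0.   0.1  0.1] shift [ 0.06 -0.05  1.09] gap 14.0 grip 98.7 F [ 0.4 -0.  -2. ]
```

Call:
carry_out(
  steps=[
    [[0,0,0],[0.05,-0.05,0.2],255],
    [[0,0,0],[0.05,-0.05,0.4],255],
    [[0,0,0],[0.05,-0.05,0.55],255],
    [[0,0,0],[0.05,-0.05,0.7],255],
    [[0,0,0],[0.05,-0.05,0.85],255],
    [[0,0,0],[0.05,-0.05,1],255],
    [[0,0,0],[0.05,-0.05,1.1],255],
    [[0,0,0],[0.05,-0.05,1.1],255],
  ],
)

```text
clock: 49.35
tcp_pos: [0.4427, 0.0972, 0.0736]
orientation: [-0.0, -0.147, 0.989, 0.0]
wrist_force: [-0.7, 1.3, -2.2]
finger_gap: 0.0145
grip_force: 98.7
```

Inside the mouth freely (step bottom below rim). A touch lower until contact.

Call:
carry_out(
  steps=[
    [[0,0,0],[0,0,0.05],255],
    [[0,0,0],[0,0,0.1],255],
    [[0,0,0],[0,0,0.15],255],
    [[0,0,0],[0,0,0.2],255],
    [[0,0,0],[0,0,0.2],255],
    [[0,0,0],[0,0,0.2],255],
    [[0,0,0],[0,0,0.2],255],
    [[0,0,0],[0,0,0.2],255],
  ],
)

```text
clock: 50.35
tcp_pos: [0.4428, 0.0972, 0.0732]
orientation: [0.001, -0.147, 0.989, -0.0]
wrist_force: [-5.0, -0.5, 11.8]
finger_gap: 0.0143
grip_force: 100.9
```

Call:
carry_out(
  steps=[
    [[0,0,0],[0,0,-0.15],200],
    [[0,0,0],[0,0,-0.15],150],
    [[0,0,0],[0,0,-0.15],80],
    [[0,0,0],[0,0,-0.15],0],
    [[0,0,0],[0,0,-0.15],0],
    [[0,0,0],[0,0,-0.15],0],
    [[0,0,0],[0,0,-0.15],0],
    [[0,0,0],[0,0,-0.15],0],
  ],
)

```text
clock: 51.35
tcp_pos: [0.4428, 0.0972, 0.0732]
orientation: [0.0, -0.147, 0.989, 0.0]
wrist_force: [0.1, -0.2, 0.4]
finger_gap: 0.0851
grip_force: 0.0
```

Call:
carry_out(
  steps=[
    [[0,0,0],[0,0,-1],0],
    [[0,0,0],[0,0,-4],0],
    [[0,0,0],[0,0,-8],0],
    [[0,0,0],[0,0,-12],0],
    [[0,0,0],[0,0,-16],0],
    [[0,0,0],[0,0,-18],0],
    [[0,0,0],[0,0,-18],0],
    [[0,0,0],[0,0,-18],0],
  ],
)

```text
clock: 52.35
tcp_pos: [0.4423, 0.0972, 0.2526]
orientation: [-0.0, -0.147, 0.989, 0.0]
wrist_force: [-0.0, -0.3, -0.4]
finger_gap: 0.0855
grip_force: 0.0
```

```bash
python3 - <<'E'
from m import *
im,d,c=look('wrist'); save('w10',im); P=cloud(c,d); x,y,z=P[...,0],P[...,1],P[...,2]; g=im.max(2)
m=(abs(z-0.058)<0.006)&(g>45)&(g<150)&(abs(x-.443)<.11)&(abs(y-.097)<.09)
print('lid');rect(P,m,200)
k,l,s,_=cv2.connectedComponentsWithStats(m.astype(np.uint8)); i=1+s[1:,4].argmax(); q=P[l==i]
A=np.c_[q[:,:2]-q[:,:2].mean(0),np.ones(len(q))]; print('tilt',np.linalg.lstsq(A,q[:,2],rcond=None)[0])
print('plate top');rect(P,(abs(z-.06)<.005)&(g>150),300)
print('ref',st(0,152))
E
```

```text
lid
  c [442.4  95.5] size [191.  101.3] ang 17.4 z [55.5 57.2 58.8] n 14252 px [320. 165.]
tilt [-5.55713126e-05 -7.48662251e-04  5.71777791e-02]
plate top
  c [486.  -51.8] size [171.  205.5] ang 16.5 z [58.  59.4 61. ] n 31997 px [170. 168.]
ref [442.68409856  95.41572413]
```

View pics/w10.png

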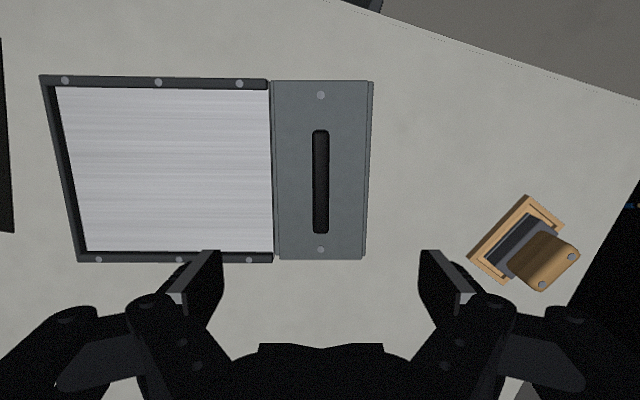

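The lid is level at 57 mm, the same height as at the start, so it is seated (px 320,165). The plate is empty and the scraper stands in its rest (px 525,245).

```bash
python3 -c "
from workcell import env
print(env.hand_in())"
```

```text
the job is handed in; nothing more can be done
None
```

I handed the job in at about 52 s: all five chips are in the scrap box, the scraper is upright in its rest, the lid is seated on the box, and I did not touch the roll, core or cup; lowering the scraper for the first wipe, it came down on the +x fence once with a brief wrist force of about 63 N (limit 120 N), with no sign of damage.

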